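# Collets into the wash jar

## Task

Put the two steel collets, one after the other, through the narrow neck into the open grey wash jar so that both lie inside it. Bring each one to the neck before letting it go instead of dropping it from high above. Leave the jar standing upright where it is, and leave the brass weight where it stands.

Things in the scene. Friction and masses are not known exactly. Their poses are not given: they have to be found in the camera images.
- slim_collet_center (a point): Centre (half-way up) of the slimmer of the two bare steel spring collets: a round sleeve 20 mm in diameter and 31 mm high with slits near its top, standing upright on the worktop; about 40 g. z is its axis, pointing up. Its sides can be gripped from above at any yaw.
- stout_collet_center (a point): Centre (half-way up) of the stouter bare steel collet: the same shape, 24 mm in diameter and 34 mm high, standing upright on the worktop; about 65 g. z is its axis, pointing up. Its sides can be gripped from above at any yaw.
- jar_mouth (a point): Centre of the open mouth, level with the rim, of the loose grey plastic wash jar, z up along its axis. The jar is round, 84 mm in diameter and 100 mm high and weighs about 0.7 kg; its neck, the top 15 mm, is 58 mm across outside and 50 mm inside (wall 4 mm). Below the neck the inside widens to 76 mm; the inner floor is 95 mm below the rim. Its black screw cap (64 mm across) lies apart on the worktop.
- brass_weight_center (a point): Centre (half-way up) of the brass-coloured weight with a knob on top, 31 mm in diameter and 51 mm high, standing upright on the worktop; a bystander that stays where it is. z points up.

How it is judged:
By the outcome, as a careful person would: the job done as asked, in the order asked, and still so for the second after the job is handed in, with the robot touching nothing.
It also fails if it takes over 69 s, if anything falls off the work surface, if the arm or the gripper's body presses on something with over 40 N, if the wrist force passes 120 N, or if a joint passes its speed limit or range.

## Robot

A 6-joint arm with a two-finger parallel gripper is mounted at the origin on a cart in front of the work surface, level with it; the furniture and walls round the work are solid. World frame = base frame: x ahead of the robot, y to its left, z up, the work surface at z = 0. Lengths are in m, angles in rad, forces in N, time in s.
With the tool pointing down it reaches from about 0.3 to 0.875 m from the base axis. Payload 6.4 kg.
Tool frame: the origin (TCP) lies midway between the tips of the shut fingers; the grasp point (between the pads) lies ctrl.grip_point_offset behind it (ctrl.grip_point_offset is the distance from the TCP to the grasp point, in m); z points along the fingers, y is the direction in which the jaws open and shut (so a half turn about z gives the same grasp; the last joint's range is limited). The gripper opens to 85 mm and grips with 20 to 120 N. Pads are 22 mm wide; open, the fingers measure 114 mm over their backs; the gripper's body (76 mm by 85 mm) begins 54 mm behind the grasp point. The pads swing forward as they close: fully open they stand 13 mm farther back than shut.
Start: joints at [1.059, 0.181, 1.607, -0, 1.354, -0.206], TCP at [0.173, 0.548, 0.231] pointing down, gripper open.
Joint ranges: [-2.99, 2.99], [-0.89, 2.07], [0.3, 2.58], [-1.14, 4.28], [0, 2.63], [-3.12, 3.12]. Speed limits (rad/s): [2.57, 2.57, 3.01, 3.14, 3.14, 3.14].

## Interface

Orientations are given as a unit quaternion [w, x, y, z].
In Python, from bench import ctrl, viewer gives the robot as it stands.
- The arm moves only by the shell command python3 -m handwheel 'ROWS' [OPENING]. ROWS is JSON, a list of rows, each an object with "travel": the shift along the tool's x, y, z as a fraction of full scale, a list of three; "dr": the turn, a rotation vector about the tool's x, y, z as a fraction of full scale, a list of three. A call has 1 to 20 rows; each row shifts and turns the pose as measured when the row begins, along the tool's axes as they then stand; what a row does not reach is not made up. Full scale, the value 1, is 150 mm for a shift and 30 degrees for a turn. A row lasts 1/12 s, in which the tool goes at most 41.7 mm and 7.16 degrees, less where a joint would pass 70% of its speed; a pose out of reach is approached as far as the arm can. A call with a number of a shift or a turn outside -1 to 1 is refused whole. A call with a gripper value outside its range is refused whole. OPENING is the opening, from -1 (shut) to 1 (fully open), set as the call begins (- or left out, the last holds). The fingers move at their own pace and stop on an object; the grip force is fixed at half the most. Time passes only in rows, so rows that do not move let the fingers close. It gives the time, the measured TCP pose, the force and the opening at its end, in the units of the state.
- ctrl.get_obs(): the state, without advancing time (a new reading comes with each control period).
- viewer.camera(name): name is "scene" or "side" or "wrist"; returns the picture (384x512x3 uint8, red, green, blue); there is no depth.
- viewer.get_calibration(name): a dict with "camera_matrix" (3x3 intrinsics, pixels), "R" (3x3) and "t" (3): a world point X has camera coordinates R X + t. Camera axes: x right, y down, z forward; pixel columns grow to the right and rows downward; lengths in m; the calibration is good to about 2 mm. A picture is of the moment at which its call begins: read the wrist's pose just before it. get_calibration takes no time and is no camera call; for the wrist camera it gives the pose at the moment of the call.
- ctrl.hand_in(): hands the job in, once; it reports no verdict.
The state is a dict: "time_s": time; "q": joint angles; "dq": joint speeds; "joint_efforts": joint torques, N m; "eef_pos": TCP position; "eef_rot": TCP orientation; "wrist_force": force on the tool from outside, world axes, zero at the start; "torque": the same for the moment, N m; "opening": opening from 0.0 (shut) to 1.0 (fully open).
Only numpy, scipy, OpenCV 4.12 (cv2) and the standard library are available. Lean on these libraries where they do the work, as an engineer would, in place of code of your own. Each camera call takes 0.05 s, during which the arm holds its last target. There are 200 camera calls.

## Working session

There is one attempt and no reset: what is moved stays moved. The work goes in short steps, Python scripts to look and compute and a shell command to move; the robot and the scene stay as the last step left them, time stands still between calls to the robot, and variables do not carry over. Pictures are saved under pics/ and viewed, about 8 in all and at most 12, crops included, and the job is handed in when it is done.

```bash
mkdir -p pics; python3 - <<'E'
from bench import ctrl, viewer
import cv2,numpy as np
o=ctrl.get_obs();print(o['time_s'],o['eef_pos'],o['eef_rot'],o['opening'],ctrl.grip_point_offset)
a=[viewer.camera(n) for n in("scene","side")]
for n,i in zip(("scene","side"),a): cv2.imwrite(f'pics/{n}0.png',i[...,::-1]); c=viewer.get_calibration(n);print(n,-np.array(c['R']).T@np.array(c['t']))
E
```

```text
0.0 [0.17282754 0.54781325 0.23036411] [-2.92170010e-04  1.52318214e-01  9.88331094e-01 -8.51015447e-04] 1.0014182839296732 0.0187
scene [-0.45968731 -0.51296421  0.60860665]
side [ 0.12190268 -0.59230118  0.55481657]
```

View pics/scene0.png

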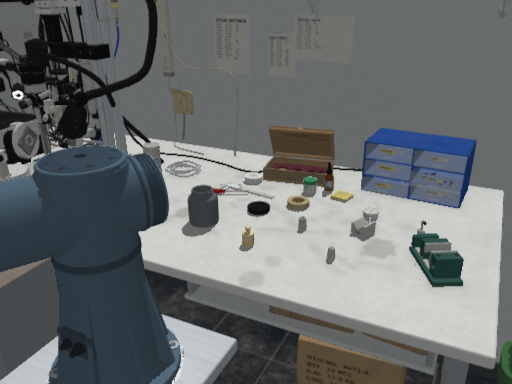

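View pics/side0.png

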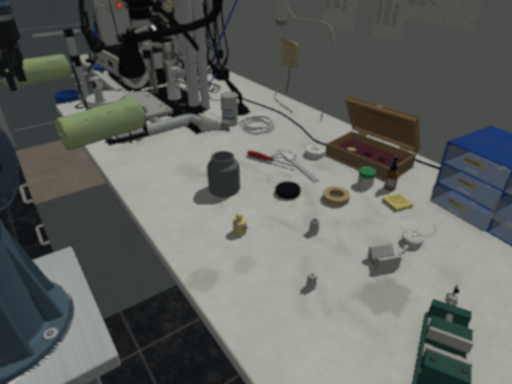

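The scene picture shows the jar at (203,207), the brass weight at (248,238), and the collets at (302,224) and (331,255). In the side picture, the jar is at (224,175), the brass weight at (240,225), and the collets at (314,227) and (311,282). Next I'll get coarse positions and an enlarged crop.

```bash
cat > h.py <<'E'
import numpy as np,cv2
from bench import ctrl,viewer
def ray(n,uv,c=None):
    c=c or viewer.get_calibration(n);R=np.array(c['R']);t=np.array(c['t']);K=np.array(c['camera_matrix'])
    return -R.T@t, R.T@np.linalg.solve(K,[uv[0],uv[1],1.])
def onplane(n,uv,z,c=None):
    o,d=ray(n,uv,c);return o+d*(z-o[2])/d[2]
def proj(n,X,c=None):
    c=c or viewer.get_calibration(n);p=np.array(c['camera_matrix'])@(np.array(c['R'])@np.array(X)+np.array(c['t']));return p[:2]/p[2]
def tri(rs):
    A=0;b=0
    for o,d in rs:
        d=d/np.linalg.norm(d);P=np.eye(3)-np.outer(d,d);A=A+P;b=b+P@o
    return np.linalg.solve(A,b)
E
python3 - <<'E'
from h import *
np.set_printoptions(precision=4,suppress=True)
for nm,s,d,z in [('colA',(302,224),(314,227),.016),('colB',(331,255),(311,282),.016),('jar',(203.5,190),(223,157),.1),('brass',(248,238),(240,226),.025)]:
    print(nm,tri([ray('scene',s),ray('side',d)]),onplane('scene',s,z),onplane('side',d,z))
a=cv2.imread('pics/scene0.png')[170:270,180:350];b=cv2.imread('pics/side0.png')[140:300,200:330]
a=cv2.resize(a,None,fx=4,fy=4,interpolation=2)[:, :];b=cv2.resize(b,None,fx=3.5,fy=3.5,interpolation=2)
a=cv2.resize(a,None,fx=.6,fy=.6);b=cv2.resize(b,None,fx=.85,fy=.85)
h=max(len(a),len(b));o=np.zeros((h,a.shape[1]+b.shape[1],3),np.uint8);o[:len(a),:a.shape[1]]=a;o[:len(b),a.shape[1]:]=b
cv2.imwrite('pics/crop.png',o);print(o.shape)
E
```

```text
colA [ 0.6103 -0.1114  0.0144] [ 0.6079 -0.1121  0.016 ] [ 0.6085 -0.1134  0.016 ]
colB [ 0.4968 -0.2298  0.0105] [ 0.4868 -0.2335  0.016 ] [ 0.4936 -0.2323  0.016 ]
jar [0.5351 0.1504 0.0992] [0.5324 0.1485 0.1   ] [0.5348 0.1501 0.1   ]
brass [ 0.4752 -0.016   0.0172] [ 0.4635 -0.022   0.025 ] [ 0.4698 -0.025   0.025 ]
(476, 795, 3)
```

```bash
cat >> h.py <<'E'
from scipy.spatial.transform import Rotation as Ro
np.set_printoptions(precision=4,suppress=True)
def state():
    o=ctrl.get_obs();q=o['eef_rot'];return np.array(o['eef_pos']),Ro.from_quat([q[1],q[2],q[3],q[0]]),o
def go(X,yaw=None):
    "shift in tool units to TCP X; optional yaw of tool y axis, tool down"
    p,R,o=state();d=R.inv().apply(np.array(X)-p)/.15
    print('t',round(o['time_s'],2),'pos',p,'toolshift/fs',d,'rows>=',np.linalg.norm(d)/.278)
    y=R.as_matrix()[:,1];print('yaw of y deg',np.degrees(np.arctan2(y[1],y[0])))
    if yaw is not None:
        yy=np.array([np.cos(yaw),np.sin(yaw),0]);z=np.array([0,0,-1.]);T=Ro.from_matrix(np.c_[np.cross(yy,z),yy,z])
        r=(R.inv()*T).as_rotvec();print('dr/fs',r/np.radians(30),'rows>=',np.degrees(np.linalg.norm(r))/7.16)
E
python3 - <<'E'
from h import *
p,R,o=state();c=viewer.get_calibration('wrist')
C=np.array(c['R']);cam=-C.T@np.array(c['t'])
print('cam in tool',R.inv().apply(cam-p),'view dir tool',R.inv().apply(C[2]),'xaxis',R.inv().apply(C[0]))
print(c['camera_matrix'])
go((.52,-.12,.25))
E
```

```text
cam in tool [ 0.0837 -0.0004 -0.1425] view dir tool [-0.3219  0.0003  0.9468] xaxis [ 0.0004  1.     -0.0002]
[[322.6086   0.     252.7983]
 [  0.     322.6086 187.5671]
 [  0.       0.       1.    ]]
t 0.1 pos [0.1728 0.5479 0.2305] toolshift/fs [-3.5475 -3.5494 -0.1257] rows>= 18.056973298462545
yaw of y deg 72.47763581932777
```

```bash
python3 -m handwheel '[{"travel":[-0.18,-0.18,-0.006],"dr":[0,0,0]},{"travel":[-0.18,-0.18,-0.006],"dr":[0,0,0]},{"travel":[-0.18,-0.18,-0.006],"dr":[0,0,0]},{"travel":[-0.18,-0.18,-0.006],"dr":[0,0,0]},{"travel":[-0.18,-0.18,-0.006],"dr":[0,0,0]},{"travel":[-0.18,-0.18,-0.006],"dr":[0,0,0]},{"travel":[-0.18,-0.18,-0.006],"dr":[0,0,0]},{"travel":[-0.18,-0.18,-0.006],"dr":[0,0,0]},{"travel":[-0.18,-0.18,-0.006],"dr":[0,0,0]},{"travel":[-0.18,-0.18,-0.006],"dr":[0,0,0]},{"travel":[-0.18,-0.18,-0.006],"dr":[0,0,0]},{"travel":[-0.18,-0.18,-0.006],"dr":[0,0,0]},{"travel":[-0.18,-0.18,-0.006],"dr":[0,0,0]},{"travel":[-0.18,-0.18,-0.006],"dr":[0,0,0]},{"travel":[-0.18,-0.18,-0.006],"dr":[0,0,0]},{"travel":[-0.18,-0.18,-0.006],"dr":[0,0,0]},{"travel":[-0.18,-0.18,-0.006],"dr":[0,0,0]},{"travel":[-0.18,-0.18,-0.006],"dr":[0,0,0]},{"travel":[-0.18,-0.18,-0.006],"dr":[0,0,0]},{"travel":[0,0,0],"dr":[0,0,0]}]'
python3 - <<'E'
from h import *
go((.52,-.12,.25),np.pi/2)
c=viewer.get_calibration('wrist')
cv2.imwrite('pics/w1.png',viewer.camera('wrist')[...,::-1])
import json;json.dump({k:np.array(v).tolist() for k,v in c.items()},open('w1.json','w'))
for X in [(.6103,-.1114,.016),(.49,-.233,.016),(.535,.15,.1),(.47,-.02,.025)]: print(proj('wrist',X,c))
E
```

```text
time_s: 1.77
eef_pos: [0.5167, -0.126, 0.2416]
eef_rot: [-0.002, 0.149, 0.989, -0.003]
wrist_force: [-0.9, -0.1, 0.7]
opening: 0.998
t 1.77 pos [ 0.5167 -0.126   0.2416] toolshift/fs [-0.0087  0.0445 -0.0563] rows>= 0.26021262620773256
yaw of y deg 72.90655806381577
dr/fs [-0.0111 -0.009  -0.5698] rows>= 2.388185308582031
[287.3743 221.421 ]
[160.3404 159.2359]
[570.8145 103.4248]
[336.872   86.4549]
```

View pics/w1.png

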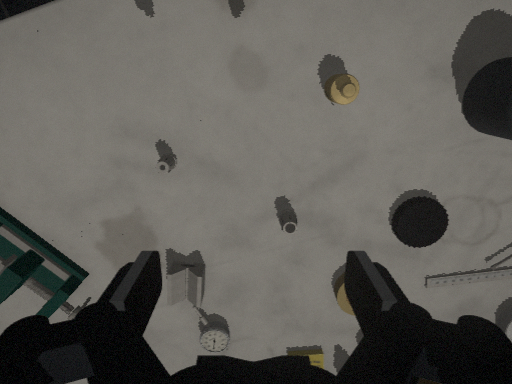

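The wrist view shows the collet tops at about (290,228) and (165,167), the brass weight at (344,89), the jar at the right edge and the cap at (418,222). Nothing stands close to either collet.

```bash
python3 - <<'E'
from h import *
import json
c=json.load(open('w1.json'));im=cv2.imread('pics/w1.png')
for n,uv,z in [('A',(290,228),.033),('B',(165,167),.033),('brass',(345,89),.05)]:
    print(n,onplane('wrist',uv,z,c))
go((*onplane('wrist',(290,228),.033,c)[:2],.12))
a=cv2.resize(im[190:245,255:325],None,fx=6,fy=6,interpolation=2);b=cv2.resize(im[130:185,130:200],None,fx=6,fy=6,interpolation=2)
s=cv2.imread('pics/scene0.png');d=cv2.imread('pics/side0.png')
e=cv2.resize(s[205:270,290:345],(360,330),interpolation=2);
o=np.hstack([a[:, :400],b[:, :400]]);o=cv2.convertScaleAbs(o,alpha=1.8);cv2.imwrite('pics/c1.png',o);print(o.shape)
E
```

```text
A [ 0.6116 -0.1102  0.033 ]
B [ 0.4974 -0.2253  0.033 ]
brass [ 0.4725 -0.0185  0.05  ]
t 1.82 pos [ 0.5154 -0.1235  0.2411] toolshift/fs [-0.5917  0.2772  0.8027] rows>= 3.723149442126959
yaw of y deg 72.92515766433404
(330, 800, 3)
```

View pics/c1.png

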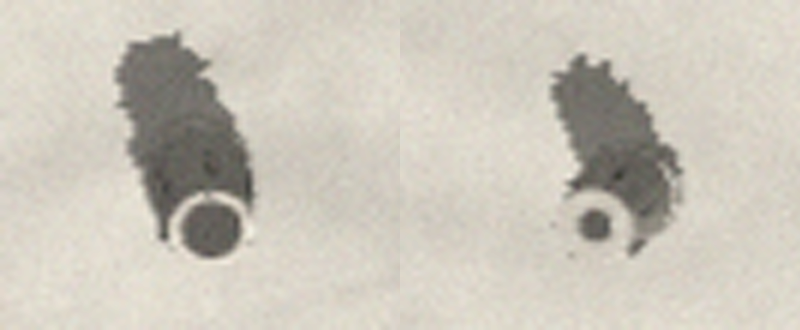

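Left crop: the collet at (290,228) has the wider ring with a wide bore, so it is the stout one. Right crop: the collet at (162.5,167.3) is the slim one. I'll start with the slim one and hover above it.

```bash
python3 - <<'E'
from h import *
import json
c=json.load(open('w1.json'))
B=onplane('wrist',(162.5,167.3),.031,c);print(B,onplane('wrist',(290.2,227.8),.034,c))
go((*B[:2],.09),np.radians(73))
E
```

```text
[ 0.4973 -0.2289  0.031 ] [ 0.6109 -0.1098  0.034 ]
t 1.82 pos [ 0.5154 -0.1235  0.2411] toolshift/fs [-0.097  -0.7019  1.0105] rows>= 4.439344498530661
yaw of y deg 72.92515766433404
dr/fs [-0.0092 -0.0117 -0.0025] rows>= 0.06341582576491421
```

```bash
python3 -m handwheel '[{"travel":[-0.016,-0.12,0.17],"dr":[-0.009,-0.012,0]},{"travel":[-0.016,-0.12,0.17],"dr":[0,0,0]},{"travel":[-0.016,-0.12,0.17],"dr":[0,0,0]},{"travel":[-0.016,-0.12,0.17],"dr":[0,0,0]},{"travel":[-0.016,-0.12,0.17],"dr":[0,0,0]},{"travel":[-0.016,-0.10,0.16],"dr":[0,0,0]},{"travel":[0,0,0],"dr":[0,0,0]},{"travel":[0,0,0],"dr":[0,0,0]}]'
python3 - <<'E'
from h import *
go((.4973,-.2289,.09),np.radians(73))
c=viewer.get_calibration('wrist')
cv2.imwrite('pics/w2.png',viewer.camera('wrist')[...,::-1])
import json;json.dump({k:np.array(v).tolist() for k,v in c.items()},open('w2.json','w'))
print(proj('wrist',(.4973,-.2289,.031),c))
E
```

```text
time_s: 2.48
eef_pos: [0.4963, -0.223, 0.0842]
eef_rot: [0.0, 0.146, 0.989, 0.003]
wrist_force: [0.1, -0.2, 0.6]
opening: 1.002
t 2.48 pos [ 0.4963 -0.223   0.0842] toolshift/fs [-0.0176 -0.0355 -0.0386] rows>= 0.19874696387740184
yaw of y deg 73.18682318389968
dr/fs [ 0.0102 -0.0015  0.0062] rows>= 0.05052858501500082
[244.6653 215.9464]
```

View pics/w2.png

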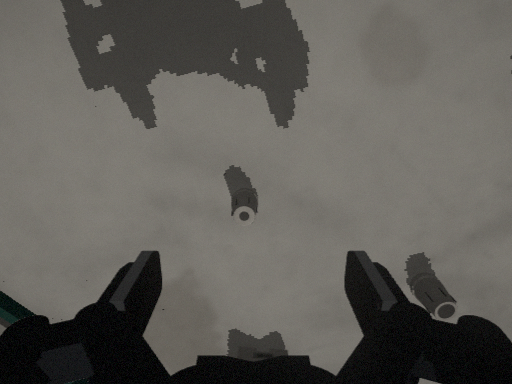

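The slim collet's top is at (244.5,215.5), within half a pixel of the prediction, so the position holds. Now I'll descend and grip.

```bash
python3 -m handwheel '[{"travel":[-0.018,-0.036,0.08],"dr":[0,0,0]},{"travel":[0,0,0.12],"dr":[0,0,0]},{"travel":[0,0,0.12],"dr":[0,0,0]},{"travel":[0,0,0.10],"dr":[0,0,0]},{"travel":[0,0,0.05],"dr":[0,0,0]},{"travel":[0,0,0],"dr":[0,0,0]},{"travel":[0,0,0],"dr":[0,0,0]}]'
python3 - <<'E'
from h import *
go((.4973,-.2289,.010),np.radians(73))
E
```

```text
time_s: 3.12
eef_pos: [0.5054, -0.2237, 0.0235]
eef_rot: [0.007, 0.142, 0.99, -0.0]
wrist_force: [0.4, 0.2, 0.1]
opening: 0.999
t 3.12 pos [ 0.5054 -0.2237  0.0235] toolshift/fs [ 0.0434 -0.0483  0.0895] rows>= 0.39765527739458745
yaw of y deg 73.72407438838312
dr/fs [0.003  0.0272 0.0241] rows>= 0.1528519352135512
```

```bash
python3 -m handwheel '[{"travel":[0.043,-0.048,0],"dr":[0.003,0.027,0]},{"travel":[0,0,0],"dr":[0,0,0]},{"travel":[0,0,0],"dr":[0,0,0]}]'
python3 - <<'E'
from h import *
import time
go((.4973,-.2289,.010),np.radians(73))
print(ctrl.get_obs()['eef_pos'])
E
```

```text
time_s: 3.37
eef_pos: [0.4986, -0.2295, 0.0271]
eef_rot: [0.002, 0.141, 0.99, -0.001]
wrist_force: [-0.6, 0.5, -0.5]
opening: 1.0
t 3.37 pos [ 0.4986 -0.2295  0.0271] toolshift/fs [0.0095 0.0016 0.114 ] rows>= 0.4116079715725726
yaw of y deg 73.83276222992812
dr/fs [-0.0038  0.0064  0.0278] rows>= 0.12042414346153255
[ 0.4986 -0.2295  0.0271]
```

```bash
python3 -m handwheel '[{"travel":[0.009,0.002,0.06],"dr":[0,0,0]},{"travel":[0,0,0.06],"dr":[0,0,0]},{"travel":[0,0,0],"dr":[0,0,0]}]'
python3 - <<'E'
from h import *
go((.4973,-.2289,.010),np.radians(73))
E
```

```text
time_s: 3.62
eef_pos: [0.4985, -0.2303, 0.0098]
eef_rot: [0.003, 0.141, 0.99, -0.002]
wrist_force: [0.0, 1.2, -0.3]
opening: 0.999
t 3.62 pos [ 0.4985 -0.2303  0.0098] toolshift/fs [ 0.0102  0.0066 -0.0017] rows>= 0.04401281142214129
yaw of y deg 73.77902809913336
dr/fs [-0.0067  0.0144  0.026 ] rows>= 0.12758111205322925
```

Within 2 mm. Closing.

```bash
python3 -m handwheel '[{"travel":[0,0,0],"dr":[0,0,0]},{"travel":[0,0,0],"dr":[0,0,0]},{"travel":[0,0,0],"dr":[0,0,0]},{"travel":[0,0,0],"dr":[0,0,0]},{"travel":[0,0,0],"dr":[0,0,0]},{"travel":[0,0,0],"dr":[0,0,0]},{"travel":[0,0,0],"dr":[0,0,0]},{"travel":[0,0,0],"dr":[0,0,0]},{"travel":[0,0,0],"dr":[0,0,0]},{"travel":[0,0,0],"dr":[0,0,0]}]' -1
python3 - <<'E'
from h import *
go((.50,-.23,.20),np.radians(73))
E
```

```text
time_s: 4.45
eef_pos: [0.498, -0.23, 0.0087]
eef_rot: [0.003, 0.141, 0.99, -0.002]
wrist_force: [0.6, 0.6, -0.9]
opening: 0.18
t 4.45 pos [ 0.498  -0.23    0.0087] toolshift/fs [-0.0202  0.0002 -1.275 ] rows>= 4.587035914877751
yaw of y deg 73.76467862275423
dr/fs [-0.0054  0.0108  0.0255] rows>= 0.11830884268553839
```

```bash
python3 -m handwheel '[{"travel":[0,0,-0.1],"dr":[0,0,0]},{"travel":[0,0,-0.2],"dr":[0,0,0]},{"travel":[0,0,-0.25],"dr":[0,0,0]},{"travel":[0,0,-0.25],"dr":[0,0,0]},{"travel":[0,0,-0.25],"dr":[0,0,0]},{"travel":[0,0,-0.2],"dr":[0,0,0]},{"travel":[0,0,0],"dr":[0,0,0]},{"travel":[0,0,0],"dr":[0,0,0]}]'
python3 - <<'E'
from h import *
go((.50,.09,.20),np.radians(73))
E
```

```text
time_s: 5.12
eef_pos: [0.4948, -0.2274, 0.202]
eef_rot: [-0.001, 0.141, 0.99, 0.0]
wrist_force: [0.3, 1.1, -1.4]
opening: 0.18
t 5.12 pos [ 0.4948 -0.2274  0.202 ] toolshift/fs [0.5585 2.0414 0.0144] rows>= 7.613205774924854
yaw of y deg 73.75700979319853
dr/fs [ 0.     -0.0027  0.0252] rows>= 0.10633669547599504
```

```bash
python3 -m handwheel '[{"travel":[0.056,0.2,0],"dr":[0,0,0]},{"travel":[0.056,0.2,0],"dr":[0,0,0]},{"travel":[0.056,0.2,0],"dr":[0,0,0]},{"travel":[0.056,0.2,0],"dr":[0,0,0]},{"travel":[0.056,0.2,0],"dr":[0,0,0]},{"travel":[0.056,0.2,0],"dr":[0,0,0]},{"travel":[0.056,0.2,0],"dr":[0,0,0]},{"travel":[0.056,0.2,0],"dr":[0,0,0]},{"travel":[0.056,0.2,0],"dr":[0,0,0]},{"travel":[0.056,0.2,0],"dr":[0,0,0]},{"travel":[0,0,0],"dr":[0,0,0]},{"travel":[0,0,0],"dr":[0,0,0]}]'
python3 - <<'E'
from h import *
go((.5351,.150,.20),np.radians(73))
c=viewer.get_calibration('wrist')
cv2.imwrite('pics/w3.png',viewer.camera('wrist')[...,::-1])
import json;json.dump({k:np.array(v).tolist() for k,v in c.items()},open('w3.json','w'))
print(proj('wrist',(.5351,.150,.1),c), 322/.3*.025)
E
```

```text
time_s: 6.12
eef_pos: [0.4909, 0.0973, 0.1874]
eef_rot: [-0.01, 0.144, 0.99, 0.0]
wrist_force: [-0.1, -0.1, -0.4]
opening: 0.181
t 6.12 pos [0.4909 0.0973 0.1874] toolshift/fs [-0.1811  0.4204 -0.089 ] rows>= 1.677438550910786
yaw of y deg 73.46746547175037
dr/fs [-0.0053 -0.0375  0.0155] rows>= 0.17157148646231385
[333.7994 229.6009] 26.83333333333334
```

View pics/w3.png

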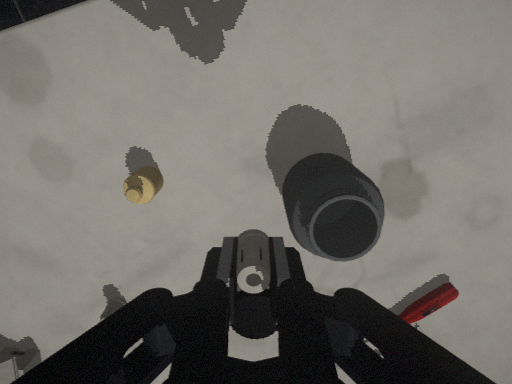

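The slim collet hangs upright in the fingers (ring at (253,280), lower end at (253,238)). The jar's rim ellipse is centred near (344,228). I'll fit it.

```bash
python3 - <<'E'
from h import *
import json
c=json.load(open('w3.json'));im=cv2.imread('pics/w3.png');g=cv2.cvtColor(im,6).astype(int)
for r in (215,228,240): print(r,g[r,296:392:2])
print(g[185:270:2,344])
# radial: dark-neck hole + rim: outer edge of rim on lower side vs table
E
```

```text
215 [ 65  47  54  43  45  38  39  39  43  73  81  48  40  42  38  46  44  38
  39  41  38  37  40  38  35  32  37  39  36  37  38  40  36  39  36  35
  36  36  37  44  83  76  68  72  99 134 131 132]
228 [ 65  69  66  67  63  46  47  72  77  35  39  31  37  31  36  33  38  31
  36  33  33  36  33  37  37  36  35  37  32  36  36  37  33  40  32  35
  38  40  34  35  40  75  76 133 142 140 139 140]
240 [ 84  59  71  68  68  67  72  69  78  66  35  34  34  37  38  39  38  39
  32  34  33  37  34  34  38  34  33  38  38  38  41  36  38  37  41  35
  39  36  34  76  79 135 143 148 140 144 145 144]
[ 45  39  40  40  38  61  78  57  39  42  41  39  36  40  41  35  33  36
  33  37  33  35  37  32  40  37  37  36  36  40  40  37  37  40  41  38
  43  77 111 143 140 140 143]
```

```bash
cat >> h.py <<'E'
def mouth(im,c,seed,z=.1,thr=56):
    g=cv2.GaussianBlur(cv2.cvtColor(im,6),(3,3),0);m=(g<thr).astype(np.uint8);m=cv2.morphologyEx(m,cv2.MORPH_OPEN,np.ones((3,3)))
    _,l=cv2.connectedComponents(m,connectivity=4);k=(l==l[seed[1],seed[0]]).astype(np.uint8)
    ct=max(cv2.findContours(k,0,1)[0],key=cv2.contourArea)[:,0].astype(float);print('bbox',ct.min(0),ct.max(0))
    P=np.array([onplane('wrist',u,z,c)[:2] for u in ct]);s=np.linalg.lstsq(np.c_[2*P,np.ones(len(P))],(P**2).sum(1),rcond=None)[0]
    print('centre',s[:2],'R',np.sqrt(s[2]+s[0]**2+s[1]**2),'std',np.std(np.linalg.norm(P-s[:2],axis=1)));return s[:2]
E
python3 - <<'E'
from h import *
import json
c=json.load(open('w3.json'));im=cv2.imread('pics/w3.png')
s=mouth(im,c,(344,228));
# scene/side estimate of jar centre for comparison
print(proj('wrist',(*s,.1),c),proj('scene',(*s,.1)),proj('side',(*s,.1)))
go((*s,.16),np.radians(73))
E
```

```text
bbox [313. 200.] [376. 257.]
centre [0.5371 0.1583] R 0.024613214077683323 std 0.0002334892814729166
[344.6656 229.1422] [201.3872 188.7986] [222.1304 155.4966]
t 6.17 pos [0.4906 0.0971 0.1872] toolshift/fs [-0.1845  0.4796  0.1764] rows>= 1.9543940964932704
yaw of y deg 73.41458257621788
dr/fs [-0.0046 -0.0391  0.0138] rows>= 0.17459827601029176
```

Fit: centre (0.537, 0.158), radius 24.6 mm with 0.2 mm scatter, which matches a 50 mm mouth. I'll move over it.

```bash
python3 -m handwheel '[{"travel":[-0.046,0.12,0.03],"dr":[-0.005,-0.039,0.014]},{"travel":[-0.046,0.12,0.03],"dr":[0,0,0]},{"travel":[-0.046,0.12,0.03],"dr":[0,0,0]},{"travel":[-0.046,0.12,0.03],"dr":[0,0,0]},{"travel":[0,0,0],"dr":[0,0,0]},{"travel":[0,0,0],"dr":[0,0,0]}]'
python3 - <<'E'
from h import *
go((.5371,.1583,.14),np.radians(73))
E
```

```text
time_s: 6.67
eef_pos: [0.539, 0.1525, 0.1637]
eef_rot: [-0.002, 0.152, 0.988, -0.002]
wrist_force: [-0.3, -1.0, -0.8]
opening: 0.175
t 6.67 pos [0.539  0.1525 0.1637] toolshift/fs [0.023  0.034  0.1583] rows>= 0.588146543269958
yaw of y deg 72.47761228864418
dr/fs [-0.0076 -0.008  -0.0174] rows>= 0.08639514582621048
```

```bash
python3 -m handwheel '[{"travel":[0.023,0.034,0.05],"dr":[0,0,0]},{"travel":[0,0,0.1],"dr":[0,0,0]},{"travel":[0,0,0],"dr":[0,0,0]},{"travel":[0,0,0],"dr":[0,0,0]}]'
python3 - <<'E'
from h import *
go((.5371,.1583,.105),np.radians(73))
c=viewer.get_calibration('wrist');im=np.ascontiguousarray(viewer.camera('wrist')[...,::-1])
cv2.imwrite('pics/w4.png',im)
E
```

```text
time_s: 7.0
eef_pos: [0.536, 0.1547, 0.1392]
eef_rot: [-0.003, 0.155, 0.988, -0.002]
wrist_force: [0.3, 0.2, 0.4]
opening: 0.176
t 7.0 pos [0.536  0.1547 0.1392] toolshift/fs [-0.0011  0.0267  0.2276] rows>= 0.824306037765842
yaw of y deg 72.18488217604407
dr/fs [-0.0102 -0.011  -0.0272] rows>= 0.13021807870201715
```

View pics/w4.png

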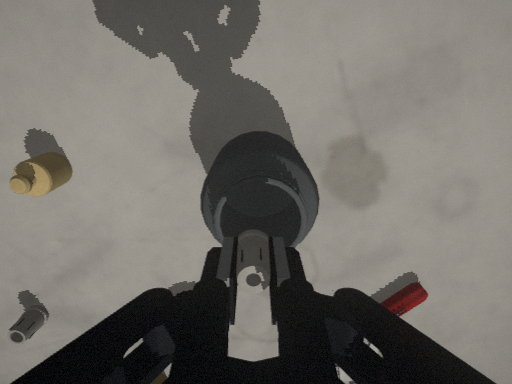

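The collet is over the mouth. The mouth centre is near column 260 and the fingers are at 253, which agrees with the 4 mm of y still to go. Descending.

```bash
python3 -m handwheel '[{"travel":[0,0.027,0.03],"dr":[0,0,0]},{"travel":[0,0,0.07],"dr":[0,0,0]},{"travel":[0,0,0.07],"dr":[0,0,0]},{"travel":[0,0,0],"dr":[0,0,0]},{"travel":[0,0,0],"dr":[0,0,0]}]'
python3 - <<'E'
from h import *
go((.5371,.1583,.105),np.radians(73))
E
```

```text
time_s: 7.47
eef_pos: [0.5373, 0.1581, 0.1126]
eef_rot: [-0.002, 0.155, 0.988, -0.002]
wrist_force: [0.9, -0.1, -0.8]
opening: 0.179
t 7.47 pos [0.5373 0.1581 0.1126] toolshift/fs [0.0018 0.0012 0.0507] rows>= 0.18253433965871388
yaw of y deg 72.12014875386248
dr/fs [-0.0091 -0.0075 -0.0293] rows>= 0.13249952396125828
```

```bash
python3 -m handwheel '[{"travel":[0,0,0.05],"dr":[0,0,0]},{"travel":[0,0,0],"dr":[0,0,0]},{"travel":[0,0,0],"dr":[0,0,0]}]'
python3 -m handwheel '[{"travel":[0,0,0],"dr":[0,0,0]},{"travel":[0,0,0],"dr":[0,0,0]},{"travel":[0,0,0],"dr":[0,0,0]},{"travel":[0,0,0],"dr":[0,0,0]},{"travel":[0,0,0],"dr":[0,0,0]},{"travel":[0,0,0],"dr":[0,0,0]},{"travel":[0,0,-0.1],"dr":[0,0,0]},{"travel":[0,0,-0.2],"dr":[0,0,0]},{"travel":[0,0,-0.25],"dr":[0,0,0]},{"travel":[0,0,-0.25],"dr":[0,0,0]},{"travel":[0,0,0],"dr":[0,0,0]},{"travel":[0,0,0],"dr":[0,0,0]}]' 1
python3 - <<'E'
from h import *
import json
c=viewer.get_calibration('wrist');im=np.ascontiguousarray(viewer.camera('wrist')[...,::-1])
cv2.imwrite('pics/w5.png',im);json.dump({k:np.array(v).tolist() for k,v in c.items()},open('w5.json','w'))
print('stout',onplane('wrist',(446,311),.034,json.load(open('w2.json'))))
go((.611,-.110,.2),np.radians(73))
E
```

```text
time_s: 7.72
eef_pos: [0.5372, 0.1581, 0.1041]
eef_rot: [-0.003, 0.155, 0.988, -0.002]
wrist_force: [-0.2, 1.1, -0.3]
opening: 0.179
time_s: 8.72
eef_pos: [0.5369, 0.1585, 0.2287]
eef_rot: [-0.004, 0.155, 0.988, -0.002]
wrist_force: [-0.5, 0.7, -0.6]
opening: 1.0
stout [ 0.6107 -0.1105  0.034 ]
t 8.77 pos [0.5376 0.1585 0.2294] toolshift/fs [-1.016  -1.5526  0.1991] rows>= 6.712721268240706
yaw of y deg 72.13271827820307
dr/fs [-0.01   -0.0099 -0.0289] rows>= 0.1347946867760066
```

View pics/w5.png

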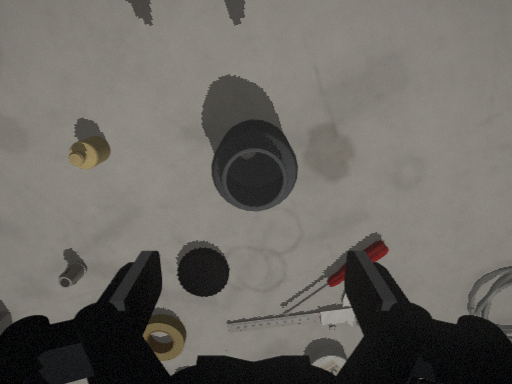

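The slim collet has left the fingers, and something lighter shows inside the mouth near (250,155). The jar and brass weight still stand. On to the stout collet, where two views agree on (0.611,-0.110).

```bash
python3 -m handwheel '[{"travel":[-0.125,-0.19,0.01],"dr":[-0.01,-0.01,-0.029]},{"travel":[-0.125,-0.19,0.02],"dr":[0,0,0]},{"travel":[-0.125,-0.19,0.02],"dr":[0,0,0]},{"travel":[-0.125,-0.19,0.02],"dr":[0,0,0]},{"travel":[-0.125,-0.19,0.02],"dr":[0,0,0]},{"travel":[-0.125,-0.19,0.03],"dr":[0,0,0]},{"travel":[-0.125,-0.19,0.03],"dr":[0,0,0]},{"travel":[-0.125,-0.19,0.03],"dr":[0,0,0]},{"travel":[0,0,0],"dr":[0,0,0]},{"travel":[0,0,0],"dr":[0,0,0]}]'
python3 - <<'E'
from h import *
import json
im=cv2.imread('pics/w5.png');c=json.load(open('w5.json'))
s=mouth(im,c,(254,185))
go((.611,-.110,.07),np.radians(73))
E
```

```text
time_s: 9.6
eef_pos: [0.6121, -0.1119, 0.1874]
eef_rot: [-0.007, 0.145, 0.989, 0.002]
wrist_force: [-0.0, 0.3, 0.2]
opening: 0.999
bbox [226. 152.] [282. 206.]
centre [0.5377 0.1584] R 0.024475742654049542 std 0.0009328565836063674
t 9.6 pos [ 0.6121 -0.1119  0.1874] toolshift/fs [-0.0005  0.0087  0.7829] rows>= 2.816495456111095
yaw of y deg 73.35452253999779
dr/fs [ 0.0032 -0.0277  0.0118] rows>= 0.126995427208686
```

The jar has not moved. Descending over the stout collet.

```bash
python3 -m handwheel '[{"travel":[0,0.009,0.12],"dr":[0.003,-0.028,0]},{"travel":[0,0,0.16],"dr":[0,0,0]},{"travel":[0,0,0.16],"dr":[0,0,0]},{"travel":[0,0,0.16],"dr":[0,0,0]},{"travel":[0,0,0.12],"dr":[0,0,0]},{"travel":[0,0,0],"dr":[0,0,0]},{"travel":[0,0,0],"dr":[0,0,0]}]'
python3 - <<'E'
from h import *
go((.6108,-.110,.012),np.radians(73))
E
```

```text
time_s: 10.18
eef_pos: [0.6086, -0.1046, 0.0708]
eef_rot: [-0.003, 0.144, 0.99, 0.001]
wrist_force: [0.6, -0.4, 0.7]
opening: 0.999
t 10.18 pos [ 0.6086 -0.1046  0.0708] toolshift/fs [-0.0268 -0.0307  0.3916] rows>= 1.416292081511675
yaw of y deg 73.48209004154548
dr/fs [ 0.0028 -0.0116  0.0161] rows>= 0.08397657153247834
```

```bash
python3 -m handwheel '[{"travel":[-0.027,-0.031,0.08],"dr":[0,0,0]},{"travel":[0,0,0.1],"dr":[0,0,0]},{"travel":[0,0,0.1],"dr":[0,0,0]},{"travel":[0,0,0],"dr":[0,0,0]},{"travel":[0,0,0],"dr":[0,0,0]}]'
python3 - <<'E'
from h import *
go((.6108,-.110,.012),np.radians(73))
E
```

```text
time_s: 10.6
eef_pos: [0.6147, -0.1102, 0.031]
eef_rot: [0.001, 0.142, 0.99, 0.0]
wrist_force: [-0.6, 0.4, -0.1]
opening: 0.999
t 10.6 pos [ 0.6147 -0.1102  0.031 ] toolshift/fs [ 0.0253 -0.0061  0.1267] rows>= 0.46510146557757487
yaw of y deg 73.65799045040077
dr/fs [0.0016 0.003  0.0219] rows>= 0.09297353024982756
```

```bash
python3 -m handwheel '[{"travel":[0.025,-0.006,0.03],"dr":[0,0,0]},{"travel":[0,0,0.06],"dr":[0,0,0]},{"travel":[0,0,0.04],"dr":[0,0,0]},{"travel":[0,0,0],"dr":[0,0,0]},{"travel":[0,0,0],"dr":[0,0,0]}]'
python3 - <<'E'
from h import *
go((.6108,-.110,.012),np.radians(73))
E
```

```text
time_s: 11.02
eef_pos: [0.6132, -0.1111, 0.0136]
eef_rot: [0.004, 0.142, 0.99, -0.0]
wrist_force: [-0.0, -0.5, -0.2]
opening: 1.003
t 11.02 pos [ 0.6132 -0.1111  0.0136] toolshift/fs [0.0173 0.0028 0.0106] rows>= 0.07346154458137173
yaw of y deg 73.66171572404566
dr/fs [0.0006 0.0149 0.0221] rows>= 0.11146130538300644
```

```bash
python3 -m handwheel '[{"travel":[0.017,0.003,0.01],"dr":[0,0.015,0]},{"travel":[0,0,0],"dr":[0,0,0]}]'
python3 -m handwheel '[{"travel":[0,0,0],"dr":[0,0,0]},{"travel":[0,0,0],"dr":[0,0,0]},{"travel":[0,0,0],"dr":[0,0,0]},{"travel":[0,0,0],"dr":[0,0,0]},{"travel":[0,0,0],"dr":[0,0,0]},{"travel":[0,0,0],"dr":[0,0,0]},{"travel":[0,0,0],"dr":[0,0,0]},{"travel":[0,0,0],"dr":[0,0,0]},{"travel":[0,0,0],"dr":[0,0,0]},{"travel":[0,0,0],"dr":[0,0,0]}]' -1
python3 -m handwheel '[{"travel":[0,0,-0.1],"dr":[0,0,0]},{"travel":[0,0,-0.2],"dr":[0,0,0]},{"travel":[0,0,-0.25],"dr":[0,0,0]},{"travel":[0,0,-0.25],"dr":[0,0,0]},{"travel":[0,0,-0.25],"dr":[0,0,0]},{"travel":[0,0,-0.2],"dr":[0,0,0]},{"travel":[0,0,0],"dr":[0,0,0]},{"travel":[0,0,0],"dr":[0,0,0]}]'
python3 - <<'E'
from h import *
go((.5374,.1584,.18),np.radians(73))
E
```

```text
time_s: 11.18
eef_pos: [0.6108, -0.11, 0.0122]
eef_rot: [-0.0, 0.142, 0.99, 0.0]
wrist_force: [0.1, -0.3, 0.3]
opening: 0.997
time_s: 12.02
eef_pos: [0.6116, -0.1102, 0.0134]
eef_rot: [0.001, 0.142, 0.99, -0.0]
wrist_force: [-0.5, 0.6, 0.3]
opening: 0.202
time_s: 12.68
eef_pos: [0.6082, -0.109, 0.2047]
eef_rot: [-0.004, 0.142, 0.99, 0.001]
wrist_force: [0.1, 0.9, -1.8]
opening: 0.205
t 12.68 pos [ 0.6082 -0.109   0.2047] toolshift/fs [0.9528 1.5776 0.1751] rows>= 6.6593351961773495
yaw of y deg 73.6587230893153
dr/fs [ 0.0019 -0.0174  0.022 ] rows>= 0.11767820947747537
```

Held (opening 0.205). Going to the jar.

```bash
python3 -m handwheel '[{"travel":[0.119,0.197,0],"dr":[0.002,-0.017,0.022]},{"travel":[0.119,0.197,0],"dr":[0,0,0]},{"travel":[0.119,0.197,0],"dr":[0,0,0]},{"travel":[0.119,0.197,0],"dr":[0,0,0]},{"travel":[0.119,0.197,0],"dr":[0,0,0]},{"travel":[0.119,0.197,0],"dr":[0,0,0]},{"travel":[0.119,0.197,0],"dr":[0,0,0]},{"travel":[0.119,0.197,0],"dr":[0,0,0]},{"travel":[0,0,0],"dr":[0,0,0]},{"travel":[0,0,0],"dr":[0,0,0]}]'
python3 - <<'E'
from h import *
go((.5374,.1584,.14),np.radians(73))
E
```

```text
time_s: 13.52
eef_pos: [0.5316, 0.1678, 0.1914]
eef_rot: [-0.008, 0.151, 0.989, -0.002]
wrist_force: [-0.1, -0.4, 0.0]
opening: 0.201
t 13.52 pos [0.5316 0.1678 0.1914] toolshift/fs [-0.0611 -0.0466  0.3418] rows>= 1.260210104043798
yaw of y deg 72.65814775204598
dr/fs [-0.0106 -0.0285 -0.0115] rows>= 0.13636574154840603
```

```bash
python3 -m handwheel '[{"travel":[-0.061,-0.047,0.05],"dr":[-0.01,-0.028,0]},{"travel":[0,0,0.1],"dr":[0,0,0]},{"travel":[0,0,0.13],"dr":[0,0,0]},{"travel":[0,0,0.05],"dr":[0,0,0]},{"travel":[0,0,0],"dr":[0,0,0]},{"travel":[0,0,0],"dr":[0,0,0]}]'
python3 - <<'E'
from h import *
go((.5374,.1584,.107),np.radians(73))
cv2.imwrite('pics/w6.png',viewer.camera('wrist')[...,::-1])
E
```

```text
time_s: 14.02
eef_pos: [0.5365, 0.1549, 0.1352]
eef_rot: [-0.003, 0.151, 0.988, -0.001]
wrist_force: [-0.3, -0.0, 0.2]
opening: 0.206
t 14.02 pos [0.5365 0.1549 0.1352] toolshift/fs [-0.0002  0.0247  0.1882] rows>= 0.6827076464631021
yaw of y deg 72.60572380308884
dr/fs [-0.0068 -0.0118 -0.0132] rows>= 0.07929540335601964
```

View pics/w6.png

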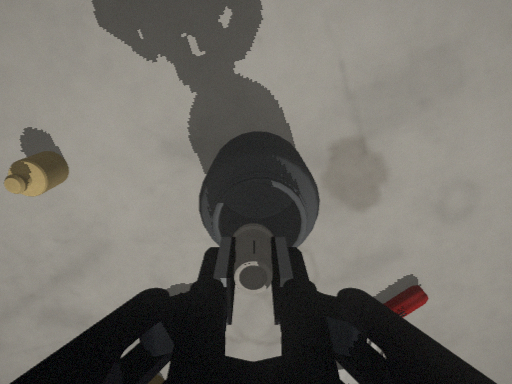

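The stout collet is held upright over the mouth, with the ring at (253,275) and the mouth centre near column 260. The 3.7 mm y correction comes next, then down.

```bash
python3 -m handwheel '[{"travel":[0,0.025,0.02],"dr":[0,0,0]},{"travel":[0,0,0.07],"dr":[0,0,0]},{"travel":[0,0,0.07],"dr":[0,0,0]},{"travel":[0,0,0],"dr":[0,0,0]},{"travel":[0,0,0],"dr":[0,0,0]}]'
python3 - <<'E'
from h import *
go((.5374,.1584,.105),np.radians(73))
E
```

```text
time_s: 14.48
eef_pos: [0.5399, 0.1585, 0.1118]
eef_rot: [-0.001, 0.152, 0.988, -0.001]
wrist_force: [0.5, -0.8, -0.7]
opening: 0.202
t 14.48 pos [0.5399 0.1585 0.1118] toolshift/fs [ 0.0159 -0.0054  0.0457] rows>= 0.17505511845988733
yaw of y deg 72.55979008186391
dr/fs [-0.0032 -0.0023 -0.0147] rows>= 0.0636923464668256
```

```bash
python3 -m handwheel '[{"travel":[0.016,-0.005,0.045],"dr":[0,0,0]},{"travel":[0,0,0],"dr":[0,0,0]},{"travel":[0,0,0],"dr":[0,0,0]}]'
python3 -m handwheel '[{"travel":[0,0,0],"dr":[0,0,0]},{"travel":[0,0,0],"dr":[0,0,0]},{"travel":[0,0,0],"dr":[0,0,0]},{"travel":[0,0,0],"dr":[0,0,0]},{"travel":[0,0,0],"dr":[0,0,0]},{"travel":[0,0,0],"dr":[0,0,0]},{"travel":[0,0,-0.1],"dr":[0,0,0]},{"travel":[0,0,-0.2],"dr":[0,0,0]},{"travel":[0,0,-0.25],"dr":[0,0,0]},{"travel":[0,0,-0.25],"dr":[0,0,0]},{"travel":[0,0,0],"dr":[0,0,0]},{"travel":[0,0,0],"dr":[0,0,0]}]' 1
python3 - <<'E'
from h import *
c=viewer.get_calibration('wrist');im=np.ascontiguousarray(viewer.camera('wrist')[...,::-1])
cv2.imwrite('pics/w7.png',im);u=proj('wrist',(.5374,.1584,.1),c).astype(int);print(u,proj('wrist',(.4725,-.0185,.05),c))
mouth(im,c,(u[0]+5,u[1]+15))
r=cv2.convertScaleAbs(cv2.resize(im[u[1]-50:u[1]+50,u[0]-50:u[0]+50],(400,400),interpolation=2),alpha=2.5)
cv2.imwrite('pics/c7.png',np.hstack([cv2.resize(im,(400,300)),np.zeros((300,4,3),np.uint8),cv2.resize(r,(300,300))]))
go((.45,.1,.25))
E
```

```text
time_s: 14.73
eef_pos: [0.5371, 0.1587, 0.1044]
eef_rot: [-0.001, 0.151, 0.988, -0.001]
wrist_force: [0.2, 0.2, -0.3]
opening: 0.204
time_s: 15.73
eef_pos: [0.5364, 0.1587, 0.2293]
eef_rot: [-0.002, 0.151, 0.988, -0.001]
wrist_force: [-0.5, -0.6, -0.4]
opening: 1.0
[253 179] [ 69.3547 156.6834]
bbox [226. 152.] [282. 206.]
centre [0.5375 0.1586] R 0.024598391866118473 std 0.0005504390906852682
t 15.78 pos [0.5372 0.1587 0.23  ] toolshift/fs [ 0.4375 -0.5478 -0.1319] rows>= 2.566000682295734
yaw of y deg 72.58022403478647
```

View pics/c7.png

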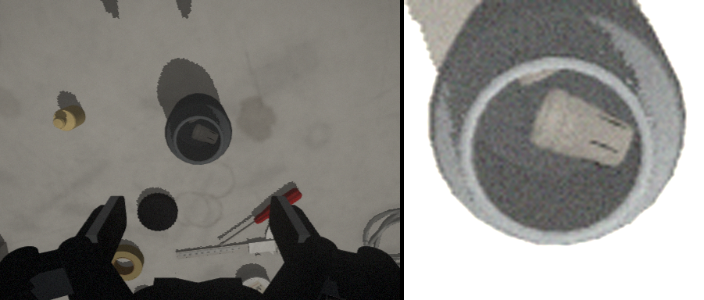

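The stout collet lies inside, and a piece of the slim one shows at the upper edge of the mouth. The jar and brass weight are unmoved. I'll take one look from straight above to confirm the slim one, since the camera sits 84 mm along tool +x.

```bash
python3 -m handwheel '[{"travel":[-0.14,0,0],"dr":[0,0,0]},{"travel":[-0.15,0,0],"dr":[0,0,0]},{"travel":[-0.15,0,0],"dr":[0,0,0]},{"travel":[-0.15,0,0],"dr":[0,0,0]},{"travel":[-0.1,0,0],"dr":[0,0,0]},{"travel":[0,0,0],"dr":[0,0,0]}]'
python3 - <<'E'
from h import *
c=viewer.get_calibration('wrist');im=np.ascontiguousarray(viewer.camera('wrist')[...,::-1])
cv2.imwrite('pics/w8.png',im);u=proj('wrist',(.5374,.1584,.1),c).astype(int);print(u)
y=max(u[1]-50,0);r=cv2.convertScaleAbs(cv2.resize(im[y:y+100,u[0]-50:u[0]+50],(400,400),interpolation=2),alpha=2.5)
cv2.imwrite('pics/c8.png',np.hstack([cv2.resize(im,(400,300)),cv2.resize(r,(300,300))]))
a=viewer.camera('side')[...,::-1];b=cv2.imread('pics/side0.png')
for n,(x,yy,w,h) in dict(jar=(205,148,40,50),brass=(230,210,20,28)).items(): print(n,'side diff',np.abs(a[yy:yy+h,x:x+w].astype(int)-b[yy:yy+h,x:x+w]).mean())
print(ctrl.get_obs()['wrist_force'],ctrl.get_obs()['eef_pos'])
E
```

```text
time_s: 16.28
eef_pos: [0.6363, 0.1272, 0.2224]
eef_rot: [-0.005, 0.15, 0.989, -0.001]
wrist_force: [-0.3, 0.3, -0.6]
opening: 1.001
[254  51]
jar side diff 2.2865
brass side diff 2.961904761904762
[-0.8588 -0.4683 -0.2048] [0.634  0.1282 0.2222]
```

View pics/c8.png

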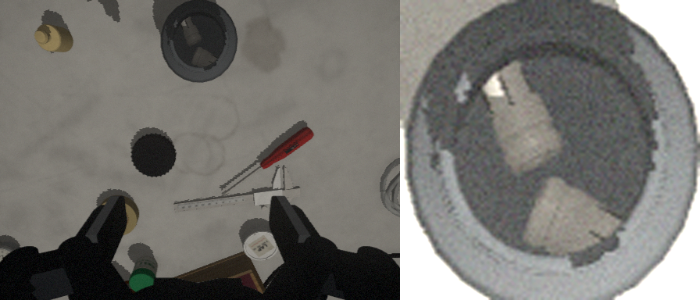

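Both collets lie on the jar floor, the slim one in the upper left of the crop and the stout one in the lower right. The jar is upright, the brass weight is in place, and the robot touches nothing. Handing in.

```bash
python3 -c "
from bench import ctrl
print(ctrl.hand_in())"
```

```text
the job is handed in; nothing more can be done
None
```

Both collets are in the wash jar: I put in the slim one first, then the stout one. Each was let go with its lower end just inside the neck and the finger tips about 4 mm above the rim. The job took about 16 s on the robot's clock.

- **Collets:** the last picture, from nearly straight above, shows both lying inside the jar.
- **Jar:** it is upright, and its mouth measured within about 0.5 mm of where it was before the first release.
- **Brass weight:** it stands unmoved, as far as the side view shows.
- **Forces:** every wrist reading was below about 2 N, and the gripper was open and clear of everything at hand-in.
- **Disagreements:** my first estimate of the jar position, from the scene and side cameras, was about 8 mm off the wrist-camera fit; I used the fit. Some descents also drifted up to 9 mm sideways, and I corrected that before each grip and release.

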